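# Park the locking felt carriage of the helmet-trim polishing jig

## Task

On the polishing jig, press the blue button on the carriage with a fingertip and, holding it down, push the carriage along the rail until it rests against the red stop. Then let the button spring fully back up, so that the carriage is locked there, and move the hand clear. Leave the loose things around the jig where they are.

Things in the scene. Friction and masses are not known exactly. Their poses are not given: they have to be found in the camera images.
- rail: Polishing jig fixed to the bench. Origin: centre of the rail, at bench height. y runs along the rail, x across it, away from the robot. Grey base plate 130 x 460 mm, 10 mm thick, from x = -85 to +45 mm; two steel bars 460 mm long, tops 48 mm above the bench. A bright trim strip, top 32 mm up, lies along the near side at x = -62 mm.
- carriage (a joint): Place of the carriage along the rail's y axis in m, 0 over the rail's origin, growing towards the rail's +y. It cannot tip or lift. Pushing it takes 2 to 3 N while the button is down. With the button up it has about 1 mm of play and is then blocked both ways: do not force it.
- carriage_mid (a point): Middle of the top of the carriage's aluminium block, 71 mm above the bench; axes as the rail's. Block: 66 mm across the rail, 90 mm along it (ends 45 mm from here). At each end stands a yellow push post, 15 mm thick along the rail, 44 mm across, top 107 mm above the bench, with 60 mm clear between the posts. A low felt holder sticks out 76 mm on the near side (negative rail x).
- button_top (a point): Centre of the top of the blue locking button between the yellow posts: flat top, 30 mm across the rail, 54 mm along it, 87 mm above the bench when up (16 mm above the block). It moves straight down and rides along with the carriage; it may be pressed anywhere on its top.
- button (a joint): How far the button is pressed, in m: 0 up, 0.010 at its bottom. From about 4 mm down the lock is free; 6 to 9 mm is a good working depth. It takes about 3 N to start and 6 N at its bottom. Let go on the way, it catches at the next of the teeth hidden under the rail (20 mm apart); against a stop (within 1 mm) it springs fully up and locks the carriage there.
- red_stop: Red end stop, clamped on the rail (fixed), at either end: 60 mm across the rail, 20 mm along it (faces 10 mm from the origin), 34 mm high, with a red knob on top to 52 mm above the origin. Origin: centre of its underside, 48 mm above the bench. The carriage rests against it when their middles are 55 mm apart.
- black_stop: The black end stop, of the same shape, size and origin as the red one, at the other end of the rail. Not the one wanted.
- tape_roll: Bystander: loose roll of green masking tape, 84 mm across, 25 mm high, lying flat. Origin: centre of its underside.
- sanding_block: Bystander: loose cork sanding block, 55 x 100 x 32 mm. Origin: centre of its underside.
- polish_jar: Bystander: loose white jar with an orange lid, 64 mm across, 65 mm high. Origin: centre of its underside.
- screw_box: Bystander: loose yellow box, 70 x 110 x 50 mm. Origin: centre of its underside.
- driver: Bystander: loose screwdriver with a red handle, about 180 mm long and 30 mm thick, lying along its own x axis. Origin: on its underside.
- cleaner: Bystander: loose amber bottle, 56 mm across, 115 mm high. Origin: centre of its underside.

How it is judged:
On the way, in this order (a step that is already met when the one before it is completed fails the run):
1. the button is held down (value of joint button above 0.004 m), for 0.1 s.
2. the carriage reaches the red stop with the button still down (horizontal distance between carriage_mid and red_stop below 0.059 m and value of joint button above 0.003 m), for 0.1 s.
At the end, for the whole second after the job is handed in: The carriage is at rest against the red stop (gap under 4 mm), the button is up again (less than 1.5 mm down), and every loose thing is within 20 mm of where it stood (horizontal distance between carriage_mid and red_stop below 0.059 m and value of joint button below 0.0015 m and velocity of joint carriage between -0.01 and 0.01 m/s and distance of each of tape_roll, sanding_block, polish_jar, screw_box, driver, cleaner from where it was at the start of the episode below 0.02 m); the robot touches nothing.
It fails at once if a loose thing beside the jig is lifted, carried or pushed more than 20 mm (distance of any of tape_roll, sanding_block, polish_jar, screw_box, driver, cleaner from where it was at the start of the episode above 0.02 m).
It also fails if it takes over 32 s, if anything falls off the work surface, if the arm or the gripper's body presses on something with over 40 N, if the wrist force passes 120 N, or if a joint passes its speed limit or range.

## Robot

A 6-joint arm with a two-finger parallel gripper is mounted at the origin on the work surface. World frame = base frame: x ahead of the robot, y to its left, z up, the work surface at z = 0. Lengths are in m, angles in rad, forces in N, time in s.
With the tool pointing down it reaches from about 0.275 to 0.725 m from the base axis. Payload 5.6 kg.
Tool frame: the origin (TCP) lies on the centre line of the jaws, within the pads' length; the fingertips stand 25 mm ahead of it and the grasp point (between the pads) lies 6 mm ahead of it; z points along the fingers, y is the direction in which the jaws open and shut (so a half turn about z gives the same grasp; the last joint's range is limited). The gripper opens to 85 mm and grips with 20 to 120 N. Pads are 22 mm wide; open, the fingers measure 114 mm over their backs; the gripper's body (76 mm by 85 mm) begins 54 mm behind the grasp point. The pads swing forward as they close: fully open they stand 13 mm farther back than shut.
Start: joints at [1.427, 0.255, 0.108, 0, -1.424, -0.285], TCP at [0.229, 0.5, 0.256] pointing down, gripper open.
Joint ranges: [-2.95, 2.95], [-1.21, 1.97], [-1.09, 1.5], [-2.87, 1.71], [-2.94, -0.07], [-3.05, 3.05]. Speed limits (rad/s): [2.57, 2.57, 3.14, 3.14, 3.14, 3.14].

## Interface

Orientations are given as a rotation vector (axis times angle).
In Python, from station import * gives the robot as it stands.
- The arm moves only by the tool apply_moves, never from a script. Its argument "increments" is one flat list of numbers, 7 for each row, row after row: the shift along the tool's x, y, z as a fraction of full scale, then the turn, a rotation vector about the tool's x, y, z as a fraction of full scale, then the opening, from 0 (shut) to 1 (fully open). In form: [dx, dy, dz, wx, wy, wz, grip, dx, dy, dz, wx, wy, wz, grip, ...]. A call has 1 to 10 rows; each row is the pose to reach, as a shift and turn from the pose commanded when the call began, along the tool's axes at that moment, turning the shorter way round; what a row does not reach only later rows make up. Full scale, the value 1, is 0.2 m for a shift and pi rad for a turn. A row lasts 1/12 s, in which the tool goes at most 41.7 mm and 7.16 degrees, less where a joint would pass 70% of its speed; a pose out of reach is approached as far as the arm can. A call with a number of a shift or a turn outside -1 to 1 is refused whole. A call with a gripper value outside its range is refused whole. The fingers move at their own pace and stop on an object; "newtons" is the grip in N (left out, the last holds). Time passes only in rows, so rows that repeat a pose let the fingers close. It gives the time, the measured TCP pose, the force and the opening at its end, in the units of the state.
- get_state(): the state, without advancing time (a new reading comes with each control period).
- camera(name): name is "scene" or "top"; returns a dict with "image" (480x640x3 uint8, red, green, blue), "camera_matrix" (3x3 intrinsics, pixels), "dist_coeffs" ([k1, k2, p1, p2, k3] as OpenCV has them; the pictures are not rectified), "pose" (4x4, takes a point from camera to world coordinates). Camera axes: x right, y up, looking along -z (the intrinsics and any distortion apply to the point x, -y, -z); pixel columns grow to the right and rows downward; lengths in m; the calibration is good to about 2 mm. A picture is of the moment at which its call begins. There is no depth.
- hand_in(): hands the job in, once; it reports no verdict.
The state is a dict: "clock": time; "qpos": joint angles; "qvel": joint speeds; "joint_efforts": joint torques, N m; "eef_pos": TCP position; "ee_rot": TCP orientation; "contact_force": force on the tool from outside, world axes, zero at the start; "torque": the same for the moment, N m; "opening": finger opening in m.
Only numpy, scipy, OpenCV 4.12 (cv2) and the standard library are available. Lean on these libraries where they do the work, as an engineer would, in place of code of your own. Each camera call takes 0.05 s, during which the arm holds its last target. There are 200 camera calls.

## Working session

There is one attempt and no reset: what is moved stays moved. The work goes in short steps, Python scripts to look and compute and a tool call to move; the robot and the scene stay as the last step left them, time stands still between calls to the robot, and variables do not carry over. Pictures are saved under pics/ and viewed, about 8 in all and at most 12, crops included, and the job is handed in when it is done.

Besides the shell and the picture viewer there is one more tool, called after "Request:" by a JSON object that holds its "name" and its "arguments". apply_moves: Moves the arm, as the interface text tells. Shift numbers are shares of 0.2 m and turn numbers shares of pi rad, none past 1 either way. Its arguments: {"type":"object","properties":{"increments":{"type":"array"},"newtons":{"type":"number"}},"required":["increments"]}

```bash
mkdir -p pics; cat > h.py <<'E'
from station import *
import numpy as np, cv2
def shot(n,f):
    c=camera(n); cv2.imwrite('pics/'+f,c["image"][:,:,::-1]); np.savez('pics/'+n+'.npz',**c); return c
def ray(c,px):
    u=cv2.undistortPoints(np.array([[px]],float),np.array(c["camera_matrix"]),np.array(c["dist_coeffs"])).ravel()
    T=np.array(c["pose"]); d=T[:3,:3]@np.array([u[0],-u[1],-1]); return T[:3,3],d
def plane(c,px,z):
    o,d=ray(c,px); return o+d*(z-o[2])/d[2]
def tri(c1,p1,c2,p2):
    o1,d1=ray(c1,p1);o2,d2=ray(c2,p2)
    s=np.linalg.lstsq(np.c_[d1,-d2],o2-o1,rcond=None)[0]
    a=o1+s[0]*d1;b=o2+s[1]*d2; return (a+b)/2,np.linalg.norm(a-b)
E
python3 - <<'E'
from h import *
for n in("scene","top"):
    c=shot(n,n+"0.png"); print(n,np.round(c["pose"],3).tolist())
s=get_state();print(s)
E
```

```text
scene [[0.634, -0.515, 0.576, 1.076], [0.773, 0.436, -0.46, -0.337], [-0.014, 0.738, 0.675, 0.642], [0.0, 0.0, 0.0, 1.0]]
top [[0.027, 0.993, -0.113, 0.454], [-1.0, 0.026, -0.003, 0.029], [0.0, 0.113, 0.994, 1.076], [0.0, 0.0, 0.0, 1.0]]
{'clock': 0.1, 'qpos': array([ 1.42657808e+00,  2.55718380e-01,  1.07113792e-01, -4.43920093e-04,
       -1.42387774e+00, -2.84567376e-01]), 'qvel': array([-0.00091206, -0.00137161,  0.0038464 ,  0.00200881, -0.00016493,
        0.00122195]), 'joint_efforts': array([-1.81666139e-03, -3.87603486e+01,  2.38471484e+01,  5.37776247e+00,
       -3.82591184e-03,  7.47463190e-06]), 'eef_pos': array([0.22846375, 0.49986503, 0.25545877]), 'ee_rot': array([ 3.06797296e+00, -6.68122840e-01, -5.02042791e-04]), 'contact_force': array([ 1.42802834, -0.68496529,  1.46427716]), 'torque': array([-0.00060453, -0.00130403,  0.00473218]), 'opening': 0.0854315981131057}
```

View pics/scene0.png

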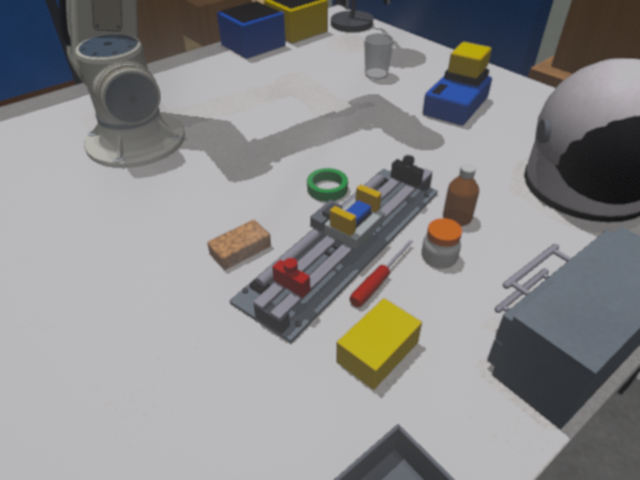

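View pics/top0.png

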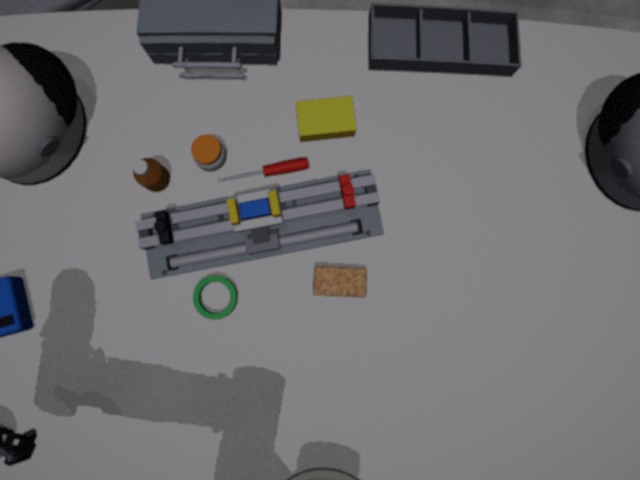

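The scene view shows the carriage with its yellow posts and blue button near (355,212), the red stop at (291,276) and the black stop at (411,172). In the top view the button is at (254,208), the red stop at (347,191) and the black stop at (163,228). The carriage has to go towards image right, which is world -y. Next I'll measure these points.

```bash
cat > m.py <<'E'
from h import *
from scipy.spatial.transform import Rotation as R
def blobs(c,kind,box):
    h=cv2.cvtColor(c["image"],cv2.COLOR_RGB2HSV); H,S,V=h[...,0].astype(int),h[...,1],h[...,2]
    m={'blue':(abs(H-113)<12)&(S>140)&(V>60),'yel':(abs(H-26)<6)&(S>150)&(V>90),'red':((H<6)|(H>174))&(S>150)&(V>60)}[kind]
    k=np.zeros_like(m); x0,y0,x1,y1=box; k[y0:y1,x0:x1]=1
    n,l,s,ce=cv2.connectedComponentsWithStats((m&k).astype(np.uint8))
    return [(s[i].tolist(),ce[i].round(1).tolist()) for i in range(1,n) if s[i][4]>15]
E
python3 - <<'E'
from m import *
cs={n:dict(np.load(f'pics/{n}.npz')) for n in('scene','top')}
bx={'scene':(260,175,400,300),'top':(215,165,365,235)}
for n in cs:
    for k in('blue','yel','red'): print(n,k,blobs(cs[n],k,bx[n]))
t=cs['top']
big=[cv2.resize(cs[n]['image'][y0:y1,x0:x1],None,fx=f,fy=f,interpolation=cv2.INTER_CUBIC) for n,(x0,y0,x1,y1),f in(('top',(130,165,390,285),3),)]
cv2.imwrite('pics/crop_top.png',big[0][:,:,::-1])
s=cv2.resize(cs['scene']['image'][175:305,250:400],None,fx=4,fy=4,interpolation=cv2.INTER_CUBIC);cv2.imwrite('pics/crop_scene.png',s[:,:,::-1])
print(R.from_rotvec(get_state()['ee_rot']).as_matrix().round(3))
E
```

```text
scene blue [([348, 201, 22, 19, 206], [359.1, 208.9])]
scene yel [([358, 186, 22, 12, 137], [368.8, 191.4]), ([331, 206, 24, 16, 165], [342.4, 213.7])]
scene red [([274, 259, 23, 14, 179], [285.0, 264.6]), ([352, 266, 36, 34, 480], [369.9, 283.5]), ([292, 272, 17, 12, 126], [300.2, 277.3])]
top blue [([239, 199, 31, 20, 478], [254.0, 208.6])]
top yel [([269, 191, 12, 24, 196], [274.0, 202.8]), ([227, 199, 11, 25, 182], [232.3, 210.7])]
top red [([264, 165, 44, 11, 314], [282.0, 168.5]), ([339, 175, 16, 33, 341], [346.8, 190.9])]
[[ 0.909 -0.416 -0.001]
 [-0.416 -0.909 -0.002]
 [ 0.     0.002 -1.   ]]
```

View pics/crop_top.png

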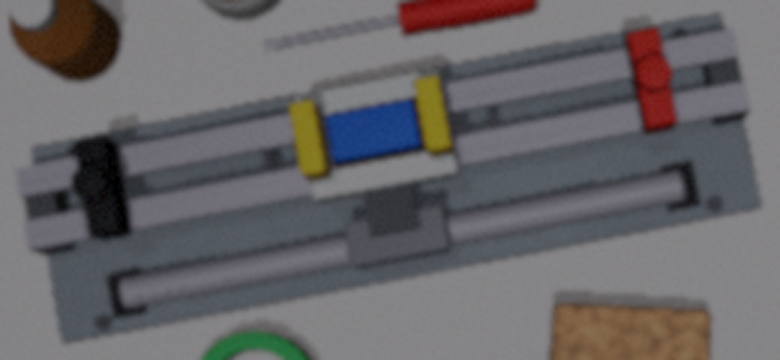

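View pics/crop_scene.png

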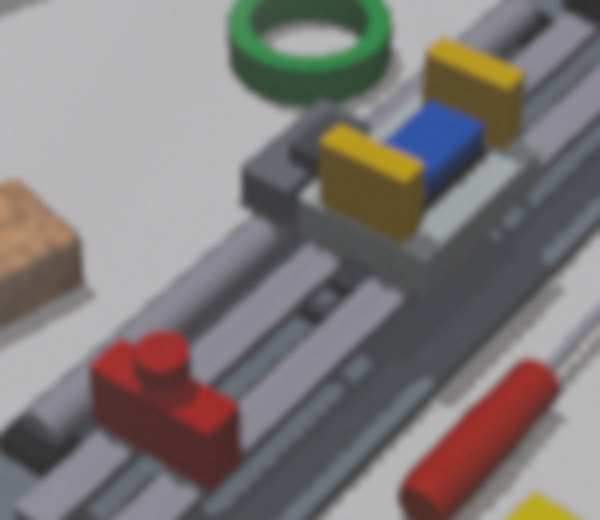

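```bash
python3 - <<'E'
from m import *
S,T=[dict(np.load(f'pics/{n}.npz')) for n in('scene','top')]
s=lambda x,y:((x+.5)/4-.5+250,(y+.5)/4-.5+175)
t=lambda x,y:((x+.5)/3-.5+130,(y+.5)/3-.5+165)
P={}
for n,a,b in(('postR',(373,150),(434,112)),('postB',(475,64),(309,138)),('knob',(162,350),(652,70)),('btn far-right crn',(485,128),(415,100)),('btn',(437,127),(373,130))):
    P[n],e=tri(S,s(*a),T,t(*b)); print(n,P[n].round(4),'miss',round(e,4))
pr=plane(T,t(434,112),.107);pb=plane(T,t(309,138),.107);bt=plane(T,(254,208.6),.087);kn=plane(T,t(652,70),.1)
print('plane',pr,pb,(pr+pb)/2,bt,kn, np.linalg.norm(pr-pb))
d=pb-pr;print('rail y angle-90deg',np.degrees(np.arctan2(d[1],d[0]))-90)
d=bt-kn;print('btn-knob ang',np.degrees(np.arctan2(d[1],d[0]))-90,np.linalg.norm(d[:2]))
# rail base edge at z=.01
a=plane(T,t(62,340),.01);b=plane(T,t(760,205),.01);d=a-b;print('edge ang',np.degrees(np.arctan2(d[1],d[0]))-90,np.linalg.norm(d))
E
```

```text
postR [0.602  0.1013 0.1086] miss 0.0019
postB [0.5852 0.1744 0.1062] miss 0.002
knob [ 0.6311 -0.0272  0.1001] miss 0.0006
btn far-right crn [0.6185 0.1248 0.1149] miss 0.0346
btn [0.5943 0.1406 0.0946] miss 0.0079
plane [0.60171183 0.10059926 0.107     ] [0.5844553  0.17347719 0.107     ] [0.59308357 0.13703823 0.107     ] [0.59186484 0.1381599  0.087     ] [ 0.63134187 -0.02696346  0.1       ] 0.07489312270305648
rail y angle-90deg 13.321527841613957
btn-knob ang 13.445661258284517 0.16977678936882634
edge ang 12.56439912227961 0.4574254892888588
```

Heights, post spacing (75 mm) and the knob (0.100 m) all agree with the text. The button is at about (0.592, 0.138), the rail yaw is about 13.2°, and the carriage has about 0.115 m to travel to red. I'll go above the button with the jaws shut, starting from height 0.255.

Request:
{"name": "apply_moves", "arguments": {"increments": [1, 0.4, 0, 0, 0, 0, 0, 1, 0.4, 0, 0, 0, 0, 0, 1, 0.4, 0, 0, 0, 0, 0, 1, 0.4, 0, 0, 0, 0, 0, 1, 0.4, 0, 0, 0, 0, 0, 1, 0.4, 0, 0, 0, 0, 0, 1, 0.4, 0, 0, 0, 0, 0], "newtons": 30}}

```text
clock: 0.68
eef_pos: [0.3786, 0.3422, 0.256]
ee_rot: [3.068, -0.674, -0.0]
contact_force: [-0.5, 0.3, 0.3]
opening: 0.0005
```

Request:
{"name": "apply_moves", "arguments": {"increments": [1, 0.4, 0, 0, 0, 0.29, 0, 1, 0.4, 0, 0, 0, 0.29, 0, 1, 0.4, 0, 0, 0, 0.29, 0, 1, 0.4, 0, 0, 0, 0.29, 0, 1, 0.4, 0, 0, 0, 0.29, 0, 1, 0.4, 0, 0, 0, 0.29, 0, 1, 0.4, 0, 0, 0, 0.29, 0, 1, 0.4, 0, 0, 0, 0.29, 0, 1, 0.4, 0, 0, 0, 0.29, 0, 1, 0.4, 0, 0, 0, 0.29, 0]}}

```text
clock: 1.52
eef_pos: [0.5256, 0.1892, 0.2559]
ee_rot: [2.465, -1.947, -0.001]
contact_force: [-0.6, 0.4, -0.0]
opening: -0.0003
```

```bash
cat > d.py <<'E'
import sys
from m import *
# print shift in tool axes (units of full scale) to world target, and yaw error to rail
s=get_state(); M=R.from_rotvec(s['ee_rot']).as_matrix(); g=np.array(sys.argv[1:4],float)
print(s['clock'],s['eef_pos'].round(4),'F',s['contact_force'].round(2),'open',s['opening'],'x-axis deg',np.degrees(np.arctan2(M[1,0],M[0,0])).round(2),'z',M[:,2].round(3))
print('shift',(M.T@(g-s['eef_pos'])/.2).round(3))
E
python3 d.py .595 .126 .17
```

```text
1.5167 [0.5256 0.1892 0.2559] F [-0.63  0.37 -0.01] open -0.00030104401844485663 x-axis deg -76.62 z [-0.001 -0.    -1.   ]
shift [ 0.388 -0.265  0.429]
```

Request:
{"name": "apply_moves", "arguments": {"increments": [0.39, -0.265, 0, 0, 0, 0, 0, 0.39, -0.265, 0, 0, 0, 0, 0, 0.39, -0.265, 0, 0, 0, 0, 0, 0.39, -0.265, 0.2, 0, 0, 0, 0, 0.39, -0.265, 0.43, 0, 0, 0, 0, 0.39, -0.265, 0.43, 0, 0, 0, 0, 0.39, -0.265, 0.43, 0, 0, 0, 0]}}

```text
clock: 2.1
eef_pos: [0.5936, 0.1244, 0.1679]
ee_rot: [2.459, -1.945, -0.005]
contact_force: [0.4, -0.7, 2.0]
opening: -0.0
```

```bash
python3 d.py .595 .126 .125; python3 - <<'E'
from m import *
S=shot('scene','s1.png');T=shot('top','t1.png')
a=cv2.resize(S['image'][130:300,250:430],None,fx=2.2,fy=2.2,interpolation=3);b=cv2.resize(T['image'][130:300,180:360],None,fx=2.2,fy=2.2,interpolation=3)
cv2.imwrite('pics/c1.png',np.hstack([a,b])[:,:,::-1])
E
```

```text
2.1 [0.5936 0.1244 0.1679] F [ 0.44 -0.67  2.01] open -1.6570026363242825e-05 x-axis deg -76.67 z [-0.006 -0.003 -1.   ]
shift [-0.007 -0.01   0.214]
```

View pics/c1.png

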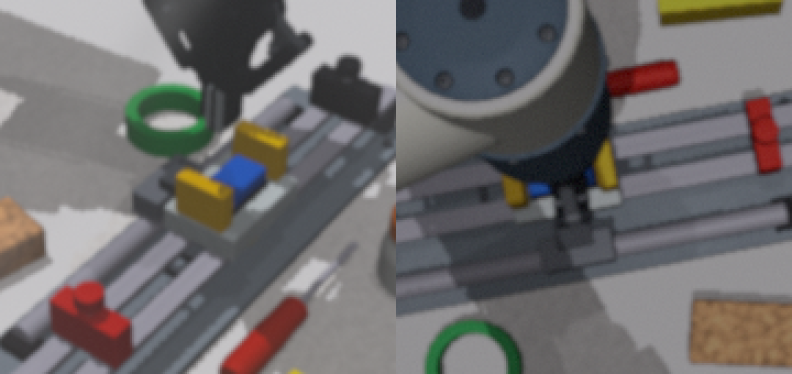

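```bash
python3 - <<'E'
from m import *
S,T=[dict(np.load(f'pics/{n}.npz')) for n in('scene','top')]
def proj(c,p):
    q=np.linalg.inv(c['pose'])@np.r_[p,1]; return cv2.projectPoints(np.array([[q[0],-q[1],-q[2]]]),np.zeros(3),np.zeros(3),c['camera_matrix'],c['dist_coeffs'])[0].ravel()
s=get_state();M=R.from_rotvec(s['ee_rot']).as_matrix()
for dz in(.025,.006,-.04):
  for dy in(-.014,0,.014):
    p=s['eef_pos']+M@[0,dy,dz]; a=proj(S,p);b=proj(T,p); print(dz,dy,((a-[250,130])*2.2).round(),((b-[180,130])*2.2+[396,0]).round())
E
```

```text
0.025 -0.014 [240. 128.] [564. 138.]
0.025 0 [224. 122.] [568. 156.]
0.025 0.014 [208. 115.] [571. 174.]
0.006 -0.014 [242. 107.] [561. 134.]
0.006 0 [225. 100.] [565. 152.]
0.006 0.014 [209.  93.] [569. 170.]
-0.04 -0.014 [245.  51.] [555. 123.]
-0.04 0 [227.  45.] [559. 142.]
-0.04 0.014 [211.  38.] [562. 161.]
```

The picture shows the shut fingertips at crop (222,120), and the projection predicts (224,122), so they agree. They are over the red-side half of the button, so I'm descending.

Request:
{"name": "apply_moves", "arguments": {"increments": [0, 0, 0.15, 0, 0, 0, 0, 0, 0, 0.24, 0, 0, 0, 0, 0, 0, 0.27, 0, 0, 0, 0, 0, 0, 0.27, 0, 0, 0, 0, 0, 0, 0.27, 0, 0, 0, 0]}}

```text
clock: 2.62
eef_pos: [0.5968, 0.1252, 0.1188]
ee_rot: [-2.461, 1.948, -0.004]
contact_force: [0.1, -0.3, 0.2]
opening: 0.0002
```

```bash
python3 d.py .595 .126 .105
```

```text
2.6167 [0.5968 0.1252 0.1188] F [ 0.09 -0.27  0.24] open 0.0001510515208444675 x-axis deg -76.71 z [ 0.004  0.001 -1.   ]
shift [-0.006  0.008  0.069]
```

Request:
{"name": "apply_moves", "arguments": {"increments": [0, 0, 0.02, 0, 0, 0, 0, 0, 0, 0.03, 0, 0, 0, 0, 0, 0, 0.03, 0, 0, 0, 0, 0, 0, 0.03, 0, 0, 0, 0]}}

```text
clock: 2.95
eef_pos: [0.5963, 0.125, 0.1115]
ee_rot: [-2.461, 1.949, -0.002]
contact_force: [-0.1, 0.6, 2.4]
opening: 0.0003
```

Request:
{"name": "apply_moves", "arguments": {"increments": [0, 0, 0.01, 0, 0, 0, 0, 0, 0, 0.015, 0, 0, 0, 0, 0, 0, 0.015, 0, 0, 0, 0, 0, 0, 0.015, 0, 0, 0, 0]}}

```text
clock: 3.28
eef_pos: [0.5961, 0.1249, 0.1078]
ee_rot: [-2.462, 1.949, -0.002]
contact_force: [2.4, 2.6, 4.2]
opening: 0.0001
```

Request:
{"name": "apply_moves", "arguments": {"increments": [0, 0, 0.01, 0, 0, 0, 0, 0, 0, 0.015, 0, 0, 0, 0, 0, 0, 0.015, 0, 0, 0, 0, 0, 0, 0.015, 0, 0, 0, 0]}}

```text
clock: 3.62
eef_pos: [0.5959, 0.1247, 0.1046]
ee_rot: [-2.462, 1.95, -0.001]
contact_force: [3.7, 1.2, 5.0]
opening: 0.0003
```

```bash
python3 d.py .6185 .0140 .1045
```

```text
3.6167 [0.5959 0.1247 0.1046] F [3.68 1.22 4.95] open 0.00025231061374381196 x-axis deg -76.76 z [ 0.001  0.    -1.   ]
shift [0.565 0.017 0.001]
```

Depth is about 7.5 mm at 5 N. Pushing towards red.

Request:
{"name": "apply_moves", "arguments": {"increments": [0.03, 0, 0, 0, 0, 0, 0, 0.06, 0, 0, 0, 0, 0, 0, 0.1, 0, 0, 0, 0, 0, 0, 0.14, 0, 0, 0, 0, 0, 0, 0.18, 0, 0, 0, 0, 0, 0, 0.22, 0, 0, 0, 0, 0, 0, 0.25, 0, 0, 0, 0, 0, 0, 0.25, 0, 0, 0, 0, 0, 0]}}

```text
clock: 4.28
eef_pos: [0.6069, 0.0738, 0.1042]
ee_rot: [2.46, -1.951, 0.001]
contact_force: [1.9, -1.1, 5.8]
opening: -0.0004
```

```bash
python3 d.py .6185 .0140 .1045; python3 - <<'E'
from m import *
S=shot('scene','s2.png')
a=cv2.resize(S['image'][150:310,240:430],None,fx=3,fy=3,interpolation=3)
cv2.imwrite('pics/c2.png',a[:,:,::-1])
print(blobs(S,'yel',(240,150,400,300)),blobs(S,'red',(260,240,320,300)))
E
```

```text
4.2833 [0.6069 0.0738 0.1042] F [ 1.91 -1.1   5.76] open -0.0004459454560698894 x-axis deg -76.85 z [-0.001 -0.002 -1.   ]
shift [ 0.304  0.012 -0.001]
[([344, 200, 7, 10, 48], [347.0, 204.8]), ([350, 213, 13, 13, 103], [357.5, 219.6]), ([311, 223, 26, 28, 489], [323.5, 236.4])] [([274, 259, 23, 15, 199], [285.3, 264.9]), ([291, 271, 18, 13, 148], [299.7, 277.0])]
```

View pics/c2.png

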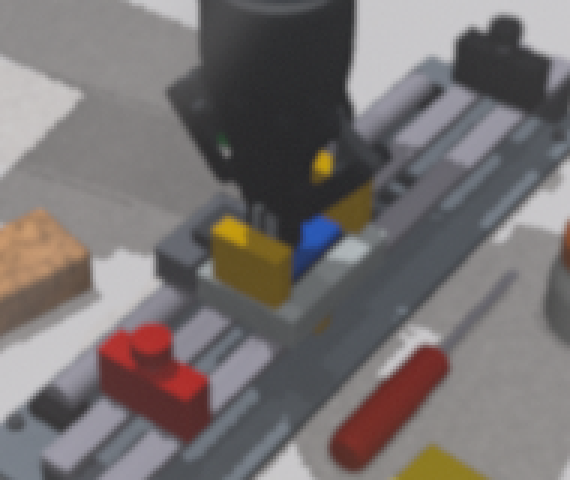

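The picture shows the carriage moving with the finger behind the red-side post at crop (253,260), and the red stop at (155,380) about 60 mm further on. Continuing.

Request:
{"name": "apply_moves", "arguments": {"increments": [0.04, 0, 0, 0, 0, 0, 0, 0.08, 0, 0, 0, 0, 0, 0, 0.12, 0, 0, 0, 0, 0, 0, 0.16, 0, 0, 0, 0, 0, 0, 0.2, 0, 0, 0, 0, 0, 0, 0.23, 0, 0, 0, 0, 0, 0, 0.25, 0, 0, 0, 0, 0, 0, 0.26, 0, 0, 0, 0, 0, 0, 0.26, 0, 0, 0, 0, 0, 0]}}

```text
clock: 5.08
eef_pos: [0.6183, 0.0242, 0.1041]
ee_rot: [2.461, -1.95, -0.001]
contact_force: [-1.5, -2.4, 4.5]
opening: -0.0001
```

Request:
{"name": "apply_moves", "arguments": {"increments": [0.01, 0, 0, 0, 0, 0, 0, 0.02, 0, 0, 0, 0, 0, 0, 0.03, 0, 0, 0, 0, 0, 0, 0.03, 0, 0, 0, 0, 0, 0]}}

```text
clock: 5.42
eef_pos: [0.6199, 0.0192, 0.1042]
ee_rot: [2.462, -1.95, -0.001]
contact_force: [-4.2, 0.7, 4.5]
opening: -0.0001
```

```bash
python3 d.py .6185 .0140 .1045
```

```text
5.4167 [0.6199 0.0192 0.1042] F [-4.23  0.66  4.52] open -8.71659567516237e-05 x-axis deg -76.77 z [-0.001 -0.    -1.   ]
shift [ 0.024  0.013 -0.002]
```

Request:
{"name": "apply_moves", "arguments": {"increments": [0.01, 0, 0, 0, 0, 0, 0, 0.02, 0, 0, 0, 0, 0, 0, 0.03, 0, 0, 0, 0, 0, 0, 0.03, 0, 0, 0, 0, 0, 0]}}

```text
clock: 5.75
eef_pos: [0.6215, 0.0131, 0.1043]
ee_rot: [2.462, -1.951, 0.0]
contact_force: [-3.9, -0.4, 5.7]
opening: -0.0
```

```bash
python3 d.py .6185 .0140 .1045;  python3 - <<'E'
from m import *
S=shot('scene','s3.png')
a=cv2.resize(S['image'][190:310,240:370],None,fx=5,fy=5,interpolation=3)
cv2.imwrite('pics/c3.png',a[:,:,::-1])
E
```

```text
5.75 [0.6215 0.0131 0.1043] F [-3.86 -0.42  5.66] open -6.916312472040968e-06 x-axis deg -76.78 z [-0. -0. -1.]
shift [-0.008  0.014 -0.001]
```

View pics/c3.png

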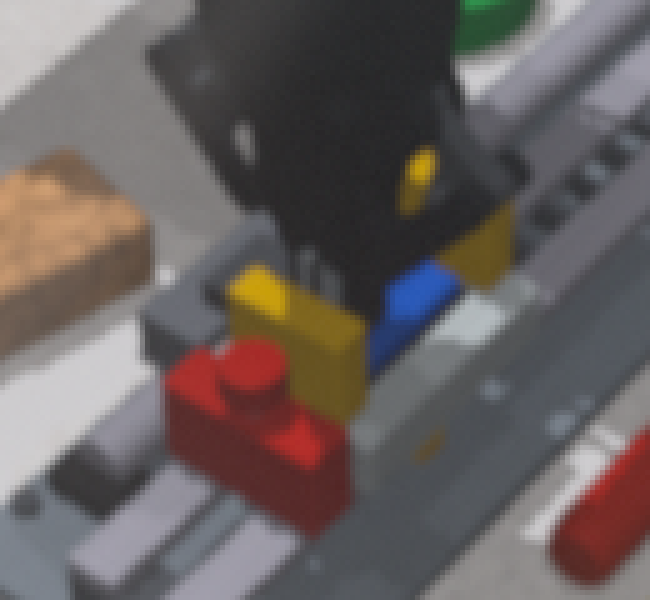

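The carriage end is now right by the red stop (block edge at crop (355,450)). The force hasn't risen yet, so I'll go on in small steps.

Request:
{"name": "apply_moves", "arguments": {"increments": [0.01, 0, 0, 0, 0, 0, 0, 0.015, 0, 0, 0, 0, 0, 0, 0.015, 0, 0, 0, 0, 0, 0]}}

```text
clock: 6.05
eef_pos: [0.6222, 0.0105, 0.1043]
ee_rot: [2.462, -1.951, 0.0]
contact_force: [-2.2, 0.1, 4.3]
opening: 0.0
```

Request:
{"name": "apply_moves", "arguments": {"increments": [0.01, 0, 0, 0, 0, 0, 0, 0.015, 0, 0, 0, 0, 0, 0, 0.015, 0, 0, 0, 0, 0, 0]}}

```text
clock: 6.3
eef_pos: [0.6233, 0.008, 0.1045]
ee_rot: [-2.461, 1.95, -0.001]
contact_force: [-1.5, 2.8, 4.8]
opening: 0.0002
```

Request:
{"name": "apply_moves", "arguments": {"increments": [0.01, 0, 0, 0, 0, 0, 0, 0.015, 0, 0, 0, 0, 0, 0, 0.015, 0, 0, 0, 0, 0, 0]}}

```text
clock: 6.55
eef_pos: [0.6235, 0.0076, 0.1045]
ee_rot: [-2.46, 1.948, 0.004]
contact_force: [-5.0, 10.0, 7.4]
opening: -0.0002
```

Request:
{"name": "apply_moves", "arguments": {"increments": [0.01, 0, 0, 0, 0, 0, 0, 0.01, 0, 0, 0, 0, 0, 0, 0.01, 0, 0, 0, 0, 0, 0]}}

```text
clock: 6.8
eef_pos: [0.6235, 0.0075, 0.1045]
ee_rot: [-2.459, 1.946, 0.006]
contact_force: [-7.6, 16.4, 10.0]
opening: 0.0001
```

Firm contact: resistance rose to 18 N with no further motion. I'll ease a little and lift straight up, keeping a light push until the button is up.

Request:
{"name": "apply_moves", "arguments": {"increments": [-0.012, 0, 0, 0, 0, 0, 0, -0.012, 0, -0.02, 0, 0, 0, 0, -0.012, 0, -0.04, 0, 0, 0, 0, -0.012, 0, -0.06, 0, 0, 0, 0, -0.015, 0, -0.08, 0, 0, 0, 0, -0.03, 0, -0.1, 0, 0, 0, 0, -0.05, 0, -0.14, 0, 0, 0, 0, -0.05, 0, -0.3, 0, 0, 0, 0, -0.05, 0, -0.5, 0, 0, 0, 0, -0.05, 0, -0.5, 0, 0, 0, 0]}}

```text
clock: 7.63
eef_pos: [0.6255, 0.0119, 0.2137]
ee_rot: [-2.457, 1.945, -0.019]
contact_force: [1.0, -0.6, 2.2]
opening: -0.0002
```

Request:
{"name": "apply_moves", "arguments": {"increments": [0, 0.4, -0.2, 0, 0, 0, 0, 0, 0.8, -0.2, 0, 0, 0, 0, 0, 1, -0.2, 0, 0, 0, 0, 0, 1, -0.2, 0, 0, 0, 0, 0, 1, -0.2, 0, 0, 0, 0, 0, 1, -0.2, 0, 0, 0, 0, 0, 1, -0.2, 0, 0, 0, 0]}}

```text
clock: 8.22
eef_pos: [0.426, -0.0338, 0.246]
ee_rot: [-2.46, 1.949, -0.005]
contact_force: [0.2, 0.3, 0.8]
opening: 0.0001
```

```bash
python3 - <<'E'
from m import *
S=shot('scene','s4.png');T=shot('top','t4.png')
a=cv2.resize(S['image'][190:310,240:370],None,fx=3,fy=3,interpolation=3);b=cv2.resize(T['image'][150:270,250:380],None,fx=3,fy=3,interpolation=3)
cv2.imwrite('pics/c4.png',np.hstack([a,b])[:,:,::-1])
print(get_state()['eef_pos'],get_state()['contact_force'])
box=(280,165,365,235)
for k in('blue','yel','red'):
    for s,ce in blobs(T,k,box): print(k,s,ce,plane(T,ce,{'blue':.087,'yel':.107,'red':.09}[k]).round(4))
print(blobs(S,'blue',(260,190,400,300)))
E
```

```text
[ 0.42749501 -0.03320974  0.24490992] [-0.44414326  0.30201504 -0.2899977 ]
blue [302, 186, 31, 20, 458] [317.3, 196.0] [0.6177 0.0253 0.087 ]
yel [333, 178, 11, 24, 179] [338.1, 189.6] [ 0.6268 -0.0109  0.107 ]
yel [292, 187, 11, 23, 174] [297.0, 198.6] [0.6088 0.061  0.107 ]
red [280, 165, 28, 8, 165] [291.3, 167.7] [0.6676 0.0735 0.09  ]
red [340, 175, 15, 33, 264] [347.9, 190.9] [ 0.6279 -0.0293  0.09  ]
[([304, 237, 25, 23, 300], [316.4, 247.2])]
```

View pics/c4.png

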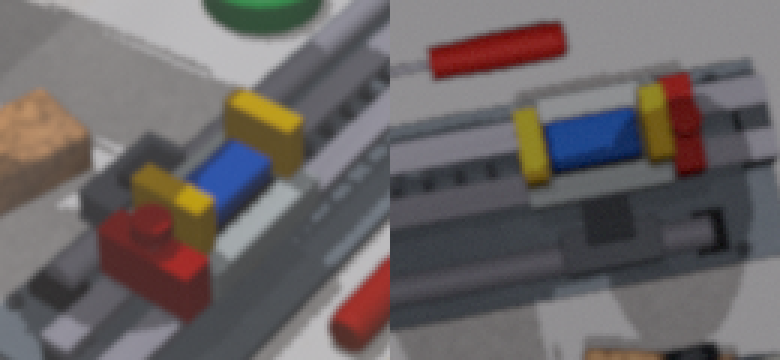

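```bash
python3 - <<'E'
from m import *
S,T=[dict(np.load(f'pics/{n}.npz')) for n in('scene','top')]
s=lambda x,y:((x+.5)/3-.5+240,(y+.5)/3-.5+190)
t=lambda x,y:((x-390+.5)/3-.5+250,(y+.5)/3-.5+150)
print('far +x+y corner',tri(S,s(271,155),T,t(547,124)))
for n,a,b in(('postR',(174,182),(656,122)),('postB',(263,112),(532,146)),('knob',(152,222),(684,116))): print(n,tri(S,s(*a),T,t(*b)))
T0=cv2.imread('pics/top0.png').astype(int);T1=cv2.imread('pics/t4.png').astype(int)
from m import blobs
for f in('top0','t4'):
    h=cv2.cvtColor(cv2.imread(f'pics/{f}.png'),cv2.COLOR_BGR2HSV);o=[]
    for lo,hi,b in(((45,100,40),(85,255,255),(180,260,250,330)),((5,60,60),(20,200,255),(300,255,380,305)),((5,150,90),(15,255,255),(185,130,230,175)),((22,150,90),(32,255,255),(285,85,365,145)),((0,150,60),(6,255,255),(255,150,312,178)),((3,80,20),(14,255,120),(130,150,175,195))):
        m=cv2.inRange(h,lo,hi)[b[1]:b[3],b[0]:b[2]];M=cv2.moments(m,True);o.append((round(b[0]+M['m10']/M['m00'],1),round(b[1]+M['m01']/M['m00'],1)))
    print(f,o)
E
```

```text
far +x+y corner (array([0.62601504, 0.05363248, 0.08982559]), np.float64(0.0016086064531889304))
postR (array([ 0.62568795, -0.01025623,  0.10953048]), np.float64(0.0023934333358656603))
postB (array([0.61010472, 0.06167908, 0.10456917]), np.float64(0.0015472371226460428))
knob (array([ 0.63141391, -0.02801093,  0.0975091 ]), np.float64(0.0006994255091001589))
top0 [(214.6, 297.0), (339.7, 281.0), (205.4, 148.9), (325.5, 116.0), (285.9, 166.3), (153.1, 176.2)]
t4 [(213.5, 292.7), (327.6, 275.9), (205.6, 148.7), (325.5, 116.1), (286.0, 166.3), (153.2, 176.0)]
```

```bash
python3 - <<'E'
import cv2
for f in('scene0','s3','s4'):
    h=cv2.cvtColor(cv2.imread(f'pics/{f}.png'),cv2.COLOR_BGR2HSV)
    for lo,hi,b in(((45,80,30),(85,255,255),(290,155,360,210)),((5,60,50),(20,200,255),(200,215,280,270))):
        m=cv2.inRange(h,lo,hi)[b[1]:b[3],b[0]:b[2]]; x,y,w,hh=cv2.boundingRect(m); print(f,x+b[0],y+b[1],w,hh,cv2.countNonZero(m))
E
```

```text
scene0 308 169 39 31 656
scene0 208 220 61 45 1370
s3 331 169 17 31 318
s3 208 220 62 46 1604
s4 308 169 39 31 614
s4 208 220 62 46 1647
```

All loose things are unmoved. The shifts in the top view came from the arm covering or shading the tape and cork. Handing in.

```bash
python3 -c "
from station import *
print(hand_in())"
```

```text
the job is handed in; nothing more can be done
None
```

The carriage is resting against the red stop with the button up, and the job is handed in. The hand-in reported no verdict.

- **What I did:** I pressed the blue button about 7.5 mm (about 5 N) with the shut fingertips. I then pushed the carriage about 115 mm to the red stop, until the force rose to about 18 N with no further motion. After easing the push slightly, I lifted straight up and drew the hand back towards the robot. The arm's clock stood at about 8.2 s when it was clear.
- **Carriage position:** the middle of the carriage measures about 54 mm from the red stop, against 55 mm when touching, with a few mm of uncertainty.
- **Button:** a two-view measurement puts one corner of its top at about 0.090 m, against 0.087 m when fully up, so I take it as up. That method is only good to about 2–3 mm.
- **Loose things:** all six match their starting places. The top view disagreed for the tape roll and the sanding block because the arm covered or shaded them. The scene view showed both unmoved.
- **Contact:** the wrist force read about zero at the end, so the hand is touching nothing.

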